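# Set the keys of a bobbin winder in order

### The arm

A 6-joint arm with a two-finger parallel gripper is mounted at the origin on the work surface. World frame = base frame: x ahead of the robot, y to its left, z up, the work surface at z = 0. Lengths are in m, angles in rad, forces in N, time in s.
With the tool pointing down it reaches from about 0.275 to 0.775 m from the base axis. Payload 14.6 kg.
Tool frame: the origin (TCP) lies midway between the tips of the shut fingers; the grasp point (between the pads) lies 19 mm behind it; x points along the fingers, z is the direction in which the jaws open and shut, and the axes are right-handed (so a half turn about x gives the same grasp; the last joint's range is limited). The gripper opens to 85 mm and grips with 20 to 120 N. Pads are 22 mm wide; open, the fingers measure 114 mm over their backs; the gripper's body (76 mm by 85 mm) begins 54 mm behind the grasp point. The pads swing forward as they close: fully open they stand 13 mm farther back than shut.
Start: joints at [-1.284, 0.263, -0.048, 1.259, 0, 1.415], TCP at [0.224, -0.475, 0.231] pointing down, gripper open.
Joint ranges: [-2.65, 2.65], [-0.89, 1.7], [-1.18, 1.37], [-2.13, 2.11], [-1.35, 1.29], [-3.14, 3.14]. Speed limits (rad/s): [1.89, 1.89, 2.57, 2.79, 3.14, 3.14].

### API

Orientations are given as [roll, pitch, yaw] about the fixed x, y, z axes, in that order (R = Rz(yaw) Ry(pitch) Rx(roll)).
In Python, from rig import telemetry, viewer, ctrl gives the robot as it stands.
- The arm moves only by the tool arm_command, never from a script. Its argument "commands" is a list of rows, each a list of 2 entries, a list of its own where there are three numbers: the shift along the world's x, y, z in cm, then the turn, a rotation vector about the world's x, y, z in degrees. In form: [[[x, y, z], [wx, wy, wz]], ...]. A call has 1 to 5 rows; each row is the pose to reach, as a shift and turn from the pose commanded when the call began; what a row does not reach only later rows make up. A row lasts 1/10 s, in which the tool goes at most 50 mm and 8.59 degrees, less where a joint would pass 70% of its speed; a pose out of reach is approached as far as the arm can. A call with a gripper value outside its range is refused whole. "jaw" is the finger opening in cm, from 0 to 8.54, set as the call begins (left out, the last holds). The fingers move at their own pace and stop on an object; the grip force is fixed at half the most. Time passes only in rows, so rows that repeat a pose let the fingers close. It gives the time, the measured TCP pose, the force and the opening at its end, in the units of the state.
- telemetry.state(): the state, without advancing time (a new reading comes with each control period).
- viewer.read_camera(name): name is "scene" or "top" or "wrist"; returns a dict with "img" (400x640x3 uint8, blue, green, red), "depth" (400x640 float32, m along the optical axis (not along the pixel's ray), 0 where there is no reading), "mtx" (3x3 intrinsics, pixels), "rvec" (rotation vector, rad) and "tvec" (3), from world to camera coordinates, as OpenCV has them; the wrist camera has in their place "hand_eye" (4x4, takes a point from camera to tool coordinates, whose origin is the TCP and whose axes are the tool frame's). Camera axes: x right, y down, z forward; pixel columns grow to the right and rows downward; lengths in m; the calibration is good to about 2 mm. A picture is of the moment at which its call begins: read the wrist's pose just before it.
- ctrl.hand_in(): hands the job in, once; it reports no verdict.
The state is a dict: "time_s": time; "q": joint angles; "joint_vel": joint speeds; "tau": joint torques, N m; "tcp_pos": TCP position; "ee_rot": TCP orientation; "wrist_force": force on the tool from outside, world axes, zero at the start; "wrist_torque": the same for the moment, N m; "width": opening from 0.0 (shut) to 1.0 (fully open).
Only numpy, scipy, OpenCV 4.12 (cv2) and the standard library are available. Lean on these libraries where they do the work, as an engineer would, in place of code of your own. Each camera call takes 0.05 s, during which the arm holds its last target.

### The job

Set the bobbin winder for its next run: with closed fingertips, gently press its long bar key (power) fully down, then the square key (brake), then the round key (counter), in that order; each stays down when pressed. Do not press the cross-shaped stop key, and leave the two loose bobbins and the jar standing where they are.

Things in the scene. Friction and masses are not known exactly. Their poses are not given: they have to be found in the camera images.
- winder: Fixed bench bobbin winder in grey paint: a flat deck 190 mm (x) by 310 mm (y), its top 50 mm above the table; origin under the deck's centre at table height, x to its back, y to its left along the row of keys. The row of four keys, 66 mm apart, runs along y at x = -45 mm, in a different order each time. At the left end stands a motor head, from y = 155 to 255 mm and 129 mm high, with a reel on a spindle beyond it out to y = 325 mm.
- bar_unit: The fixed black bezel under the bar key, 58 x 58 x 10 mm, on the winder's deck; origin under its centre, axes parallel to the winder's; its top is 60 mm above the table.
- bar_top (a point): Centre of the top face of the bar key: oblong ivory cap 50 mm (along the winder's x) by 18 mm. Up, it stands about 14 mm above its bezel (74 mm above the table); fully down 6 mm. It moves with the key.
- bar_key (a joint): Travel of the bar key in m: 0 up, 0.008 fully down at its stop. May start up to 1 mm down. It slides down against a steady friction of about 2.5 N and stays where it is left.
- square_unit: The fixed black bezel under the square key, 58 x 58 x 10 mm, on the winder's deck; origin under its centre, axes parallel to the winder's; its top is 60 mm above the table.
- square_top (a point): Centre of the top face of the square key: square ivory cap 32 x 32 mm. Up, it stands about 14 mm above its bezel (74 mm above the table); fully down 6 mm. It moves with the key.
- square_key (a joint): Travel of the square key in m: 0 up, 0.008 fully down at its stop. May start up to 1 mm down. It slides down against a steady friction of about 2.5 N and stays where it is left.
- round_unit: The fixed black bezel under the round key, 58 x 58 x 10 mm, on the winder's deck; origin under its centre, axes parallel to the winder's; its top is 60 mm above the table.
- round_top (a point): Centre of the top face of the round key: round ivory cap 34 mm across. Up, it stands about 14 mm above its bezel (74 mm above the table); fully down 6 mm. It moves with the key.
- round_key (a joint): Travel of the round key in m: 0 up, 0.008 fully down at its stop. May start up to 1 mm down. It slides down against a steady friction of about 2.5 N and stays where it is left.
- cross_unit: The fixed black bezel under the cross key, 58 x 58 x 10 mm, on the winder's deck; origin under its centre, axes parallel to the winder's; its top is 60 mm above the table.
- cross_top (a point): Centre of the top face of the cross key: plus-shaped ivory cap, two bars 40 x 13 mm crossing at its centre. Up, it stands about 14 mm above its bezel (74 mm above the table); fully down 6 mm. It moves with the key.
- cross_key (a joint): Travel of the cross key in m: 0 up, 0.008 fully down at its stop. Spring key: comes back up by itself, 500 N/m; it is the stop key and is not wanted now.
- bobbin_a: Loose empty wooden bobbin, 36 mm across, 32 mm high, standing on the deck behind the keys, on the -y (right) half; origin under its centre.
- bobbin_b: Loose empty wooden bobbin, 36 mm across, 32 mm high, standing on the deck behind the keys, on the +y (left) half; origin under its centre.
- jar: Loose glass jar with metal lid, 56 mm across, 70 mm high, standing on the table to the right of the winder; origin under its centre.
Mind the look-alikes: they are no part of the job. What is meant by the jar is not red, and is the smaller of those in its own colour. What is shaped like the bobbin_a but black or orange is not meant.

How it is judged:
On the way, in this order (a step that is already met when the one before it is completed fails the run):
1. the long bar key is fully down (value of joint bar_key above 0.006 m), for 0.2 s.
2. the square key is fully down (value of joint square_key above 0.006 m), for 0.2 s.
3. the round key is fully down (value of joint round_key above 0.006 m), for 0.2 s.
At the end, for the whole second after the job is handed in: Bar, square and round keys are each more than 6 mm down of their 8 mm, the cross-shaped key is up (under 2 mm), and both bobbins and the jar stand upright and at rest within 15 mm of where they began (value of joint each of bar_key, square_key, round_key above 0.006 m and value of joint cross_key below 0.002 m and distance of each of bobbin_a, bobbin_b, jar from where it was at the start of the episode below 0.015 m and linear speed of each of bobbin_a, bobbin_b, jar below 0.02 m/s and angle between each of bobbin_a, bobbin_b, jar's own z axis and vertical below 0.4 rad); the robot touches nothing.
It fails at once if the square key is pressed before the bar key is down (value of joint square_key above 0.004 m and value of joint bar_key below 0.006 m).
It fails at once if the round key is pressed before the square key is down (value of joint round_key above 0.004 m and value of joint square_key below 0.006 m).
It fails at once if the cross-shaped key is pressed (value of joint cross_key above 0.003 m).
It fails at once if a key or its bezel is pushed harder than 20 N (contact force between anything else and bar_unit above 20 N or contact force between anything else and square_unit above 20 N or contact force between anything else and round_unit above 20 N or contact force between anything else and cross_unit above 20 N).
It fails at once if a bobbin or the jar is moved more than 15 mm, lifted, carried or tipped (distance of any of bobbin_a, bobbin_b, jar from where it was at the start of the episode above 0.015 m or angle between any of bobbin_a, bobbin_b, jar's own z axis and vertical above 0.4 rad).
It also fails if it takes over 37 s, if anything falls off the work surface, if the arm or the gripper's body presses on something with over 40 N, if the wrist force passes 120 N, or if a joint passes its speed limit or range.

## Working session

There is one attempt and no reset: what is moved stays moved. The work goes in short steps, Python scripts to look and compute and a tool call to move; the robot and the scene stay as the last step left them, time stands still between calls to the robot, and variables do not carry over. Pictures are saved under pics/ and viewed, and the job is handed in when it is done.

Besides the shell and the picture viewer there is one more tool, called after "Call:" in YAML: its name, and indented under it one key for each argument. arm_command: Moves the arm, as the interface text tells. Its arguments: {"type":"object","properties":{"commands":{"type":"array","items":{"type":"array"}},"jaw":{"type":"number"}},"required":["commands"]}

```bash
mkdir -p pics
cat > h.py <<'E'
import numpy as np,cv2
from rig import telemetry,viewer,ctrl
def grab(n):
    c=viewer.read_camera(n); np.savez('pics/%s.npz'%n,**c); return c
def world(c,u,v,d=None):
    u=np.asarray(u,float);v=np.asarray(v,float)
    K=np.array(c['mtx']);R=cv2.Rodrigues(np.array(c['rvec'],float))[0];t=np.array(c['tvec'],float).reshape(3)
    if d is None:d=c['depth'][v.astype(int),u.astype(int)]
    p=np.stack([(u-K[0,2])/K[0,0]*d,(v-K[1,2])/K[1,1]*d,d],-1)
    return (p-t)@R
E
python3 - <<'E'
from h import *
for n in('scene','top'):
    c=grab(n); cv2.imwrite('pics/%s0.png'%n,c['img'])
print(telemetry.state())
E
```

```text
{'time_s': 0.1, 'q': array([-1.28432938e+00,  2.63465273e-01, -4.88673772e-02,  1.25941840e+00,
        1.42088947e-05,  1.41551263e+00]), 'joint_vel': array([ 1.26256681e-03, -3.90479451e-04,  2.28754240e-03,  9.43163290e-05,
       -9.21044015e-04, -1.10086574e-03]), 'tau': array([ 3.54062613e-03, -6.38575172e+01,  3.85065293e+01,  9.95989249e-03,
        3.23743541e-05,  1.40760952e-05]), 'tcp_pos': array([ 0.22438391, -0.474354  ,  0.23088052]), 'ee_rot': array([2.97142737, 1.5698415 , 1.84238168]), 'wrist_force': array([ 0.5665111 , -0.88285699,  0.83903771]), 'wrist_torque': array([ 0.03457567,  0.01004584, -0.03241506]), 'width': 1.003603746854134}
```

View pics/scene0.png

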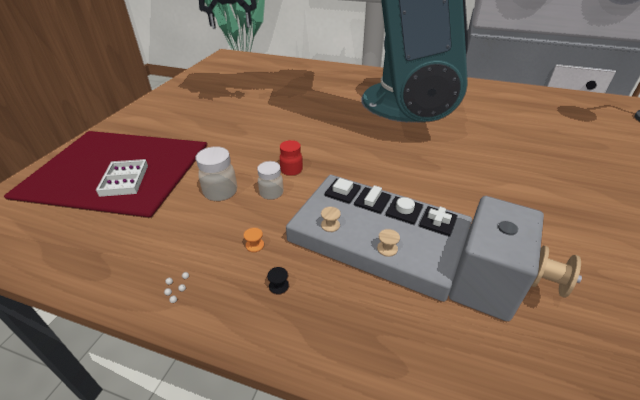

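View pics/top0.png

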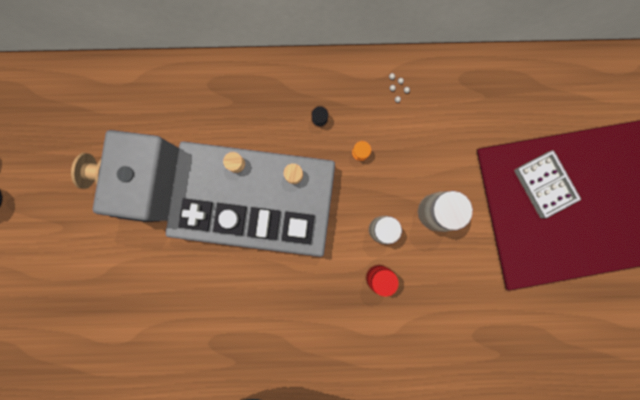

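The top view shows, from left to right, cross (193,214), round (228,219), bar (263,223) and square (298,228). The bobbins are the wooden ones at (233,161) and (293,173). The jar is the smaller white one at (388,230); the larger white one is at (450,211) and the red one at (383,281).

Run:
```python
from h import *
c=dict(np.load('pics/top.npz'));s=dict(np.load('pics/scene.npz'))
img=c['img'].astype(int)
ys,xs=np.mgrid[0:400,0:640]; W=world(c,xs,ys)
m=((img.min(2)>170)&(xs>170)&(xs<330)&(ys>190)&(ys<245)).astype(np.uint8)
n,l,st,ce=cv2.connectedComponentsWithStats(m)
P=[]
for i in range(1,n):
    if st[i,4]<30: continue
    w=W[l==i]; print('top',ce[i].round(1),st[i,4],np.median(w[:,2]).round(4), world(c,*ce[i],d=np.median(c['depth'][l==i])).round(4),w.min(0).round(3),w.max(0).round(3))
img=s['img'].astype(int);W2=world(s,xs,ys)
m=((img.min(2)>170)&(xs>325)&(xs<460)&(ys>170)&(ys<235)).astype(np.uint8)
n,l,st,ce=cv2.connectedComponentsWithStats(m)
for i in range(1,n):
    if st[i,4]<30: continue
    w=W2[l==i];k=w[:,2]>np.median(w[:,2])-.004;print('scene',ce[i].round(1),st[i,4],np.median(w[:,2]).round(4),w[k].mean(0).round(4))
for n_,u,v in(('bobA',293,173),('bobB',233,161),('jar',388,230),('red',383,281),('big',452,211),('head',125,160),('deck',200,180),('table',300,330)): print(n_,W[v,u].round(3))
cv2.imwrite('pics/crop.png',np.hstack([cv2.resize(c['img'][140:260,160:420],(780,360),interpolation=2)]))
```

```text
top [192.3 214.1] 227 0.074 [0.6158 0.149  0.0739] [ 0.591 -0.079  0.059] [0.635 0.168 0.758]
top [227.2 218.5] 244 0.0743 [0.6058 0.0839 0.0744] [ 0.59  -0.079  0.059] [0.622 0.1   0.758]
top [262.2 223. ] 239 0.0734 [0.5957 0.0187 0.0736] [0.571 0.008 0.06 ] [0.621 0.029 0.077]
top [297.1 227.5] 272 0.0737 [ 0.5857 -0.0463  0.0737] [ 0.57  -0.079  0.06 ] [ 0.602 -0.031  0.758]
scene [342.9 183.9] 154 0.0743 [ 0.5914 -0.044   0.0774]
scene [372.9 193.6] 143 0.0739 [0.6016 0.0202 0.0773]
scene [405.6 202.8] 158 0.0748 [0.6141 0.0853 0.0809]
scene [440.1 213.8] 163 0.0746 [0.6205 0.1495 0.0774]
bobA [ 0.687 -0.041  0.082]
bobB [0.713 0.07  0.083]
jar [ 0.577 -0.217  0.072]
red [ 0.482 -0.204  0.072]
big [ 0.608 -0.329  0.1  ]
head [0.711 0.247 0.129]
deck [0.683 0.142 0.051]
table [ 0.377 -0.044 -0.001]
```

View pics/crop.png

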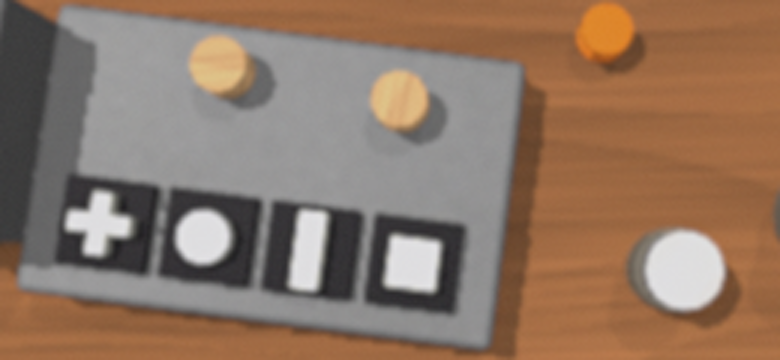

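Positions check out: all caps are at z≈0.074, spaced about 66 mm, with the winder yawed about -8.7°. The smaller white jar (top at 72 mm) is the one meant; the big one is 100 mm high. I'm closing the fingers and moving to above the bar key at (0.596, 0.019).

Call:
arm_command:
  commands:
    - [[3, 4, 0], [0, 0, 0]]
    - [[6, 8, 0], [0, 0, 0]]
    - [[9, 12, 0], [0, 0, 0]]
    - [[12, 16, 0], [0, 0, 0]]
    - [[15, 20, 0], [0, 0, 0]]
  jaw: 0

```text
time_s: 0.6
tcp_pos: [0.3751, -0.2728, 0.2312]
ee_rot: [-3.056, 1.571, 2.097]
wrist_force: [1.1, -1.0, -0.2]
width: 0.145
```

Call:
arm_command:
  commands:
    - [[3, 4, 0], [0, 0, 0]]
    - [[6, 8, 0], [0, 0, 0]]
    - [[9, 12, 0], [0, 0, 0]]
    - [[12, 16, 0], [0, 0, 0]]
    - [[15, 20, 0], [0, 0, 0]]

```text
time_s: 1.1
tcp_pos: [0.5253, -0.0725, 0.2312]
ee_rot: [-2.051, 1.571, 3.103]
wrist_force: [1.0, -1.1, -0.0]
width: 0.002
```

Call:
arm_command:
  commands:
    - [[3, 4, 0], [0, 0, 0]]
    - [[6, 8, -1], [0, 0, 0]]
    - [[7.1, 9.2, -5], [0, 0, 0]]
    - [[7.1, 9.2, -9], [0, 0, 0]]
    - [[7.1, 9.2, -12.1], [0, 0, 0]]

```text
time_s: 1.6
tcp_pos: [0.5948, 0.0183, 0.1076]
ee_rot: [-2.095, 1.569, 3.06]
wrist_force: [0.3, -0.7, -0.4]
width: -0.001
```

Call:
arm_command:
  commands:
    - [[0, 0, 0], [0, 0, 0]]
    - [[0, 0, 0], [0, 0, 0]]

```text
time_s: 1.8
tcp_pos: [0.5954, 0.0173, 0.1109]
ee_rot: [-2.135, 1.57, 3.019]
wrist_force: [0.8, -0.2, 0.8]
width: 0.002
```

Run:
```python
from h import *
st=telemetry.state(); print(st['tcp_pos'],st['ee_rot'],st['wrist_force'],st['width'],st['q'])
from scipy.spatial.transform import Rotation as R
print(R.from_euler('xyz',st['ee_rot']).as_matrix().round(3))
c=grab('top');s=grab('scene');w=grab('wrist')
cv2.imwrite('pics/a1.png',np.vstack([cv2.resize(c['img'][130:270,150:350],(400,280)),cv2.resize(s['img'][120:260,280:480],(400,280))]))
cv2.imwrite('pics/w1.png',w['img'])
```

```text
[0.59544943 0.01733241 0.11093237] [-2.1348149   1.57030897  3.01923627] [ 0.76128519 -0.20881087  0.75466123] 0.002261263864586025 [-1.07639106e-01  4.41529861e-01 -1.07261017e-01  1.02249275e+00
  7.17227676e-06  2.59229136e+00]
[[-0.     0.904  0.427]
 [ 0.     0.427 -0.904]
 [-1.    -0.    -0.   ]]
```

View pics/a1.png

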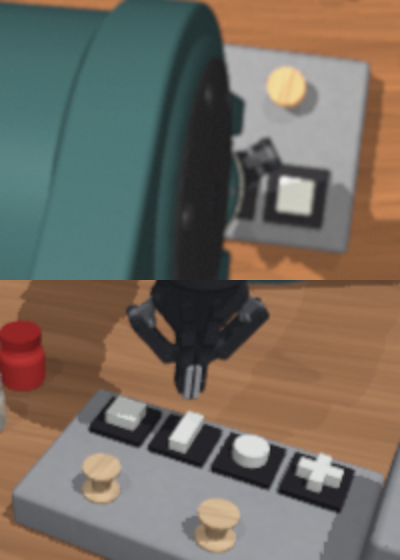

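View pics/w1.png

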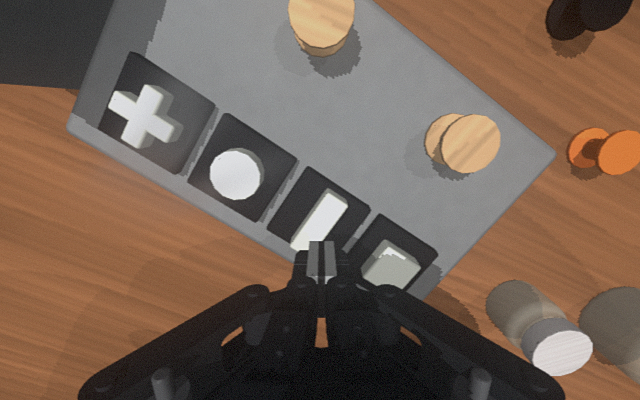

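The fingertips are over the bar key, between the neighbouring keys in the scene crop and shut. Descending.

Call:
arm_command:
  commands:
    - [[0.1, 0.1, -1], [0, 0, 0]]
    - [[0.1, 0.1, -2], [0, 0, 0]]
    - [[0.1, 0.1, -2.8], [0, 0, 0]]
    - [[0.1, 0.1, -3], [0, 0, 0]]
    - [[0.1, 0.1, -3.1], [0, 0, 0]]

```text
time_s: 2.45
tcp_pos: [0.5962, 0.0184, 0.0788]
ee_rot: [-2.129, 1.57, 3.025]
wrist_force: [0.5, 0.3, 1.4]
width: 0.001
```

Call:
arm_command:
  commands:
    - [[0, 0, -0.1], [0, 0, 0]]
    - [[0, 0, -0.2], [0, 0, 0]]
    - [[0, 0, -0.3], [0, 0, 0]]
    - [[0, 0, -0.4], [0, 0, 0]]
    - [[0, 0, -0.5], [0, 0, 0]]

```text
time_s: 2.95
tcp_pos: [0.5965, 0.0184, 0.0743]
ee_rot: [0.935, 1.571, -0.194]
wrist_force: [-0.6, -0.6, -0.2]
width: -0.004
```

Call:
arm_command:
  commands:
    - [[0, 0, -0.1], [0, 0, 0]]
    - [[0, 0, -0.2], [0, 0, 0]]
    - [[0, 0, -0.3], [0, 0, 0]]

```text
time_s: 3.25
tcp_pos: [0.5965, 0.0184, 0.0713]
ee_rot: [0.937, 1.571, -0.192]
wrist_force: [-0.5, -0.5, 2.0]
width: -0.001
```

Call:
arm_command:
  commands:
    - [[0, 0, -0.1], [0, 0, 0]]
    - [[0, 0, -0.2], [0, 0, 0]]

```text
time_s: 3.45
tcp_pos: [0.5965, 0.0184, 0.0693]
ee_rot: [1.395, 1.571, 0.266]
wrist_force: [-0.4, 0.1, 2.0]
width: 0.004
```

Call:
arm_command:
  commands:
    - [[0, 0, -0.1], [0, 0, 0]]

```text
time_s: 3.55
tcp_pos: [0.5965, 0.0184, 0.0682]
ee_rot: [1.045, 1.571, -0.084]
wrist_force: [-0.7, 0.1, 2.5]
width: -0.0
```

Call:
arm_command:
  commands:
    - [[0, 0, -0.05], [0, 0, 0]]
    - [[0, 0, -0.1], [0, 0, 0]]

```text
time_s: 3.75
tcp_pos: [0.5965, 0.0184, 0.0672]
ee_rot: [-1.318, 1.571, -2.447]
wrist_force: [-0.4, -0.3, 1.9]
width: 0.001
```

Call:
arm_command:
  commands:
    - [[0, 0, -0.05], [0, 0, 0]]

```text
time_s: 3.85
tcp_pos: [0.5965, 0.0184, 0.0668]
ee_rot: [1.011, 1.571, -0.118]
wrist_force: [-0.3, -0.4, 2.5]
width: 0.001
```

Call:
arm_command:
  commands:
    - [[0, 0, -0.03], [0, 0, 0]]

```text
time_s: 3.95
tcp_pos: [0.5965, 0.0184, 0.0665]
ee_rot: [0.767, 1.571, -0.362]
wrist_force: [-1.1, 0.1, 2.9]
width: 0.002
```

Call:
arm_command:
  commands:
    - [[0, 0, -0.03], [0, 0, 0]]

```text
time_s: 4.05
tcp_pos: [0.5965, 0.0184, 0.0662]
ee_rot: [0.693, 1.571, -0.436]
wrist_force: [-1.0, 0.4, 2.5]
width: -0.001
```

Call:
arm_command:
  commands:
    - [[0, 0, -0.02], [0, 0, 0]]

```text
time_s: 4.15
tcp_pos: [0.5965, 0.0184, 0.066]
ee_rot: [0.858, 1.571, -0.271]
wrist_force: [-1.3, 0.6, 5.8]
width: 0.0
```

The stop was reached at z = 0.0660, with the force rising to 5.8 N. Hold, lift, and move to the square key.

Call:
arm_command:
  commands:
    - [[0, 0, 0], [0, 0, 0]]
    - [[0, 0, 0], [0, 0, 0]]
    - [[0, 0, 0], [0, 0, 0]]

```text
time_s: 4.45
tcp_pos: [0.5965, 0.0184, 0.0661]
ee_rot: [0.946, 1.571, -0.183]
wrist_force: [-0.7, -0.3, 3.8]
width: 0.002
```

Call:
arm_command:
  commands:
    - [[0, 0, 1], [0, 0, 0]]
    - [[0, 0, 3.4], [0, 0, 0]]
    - [[-0.5, -3, 3.4], [0, 0, 0]]
    - [[-1.0, -6.5, 3.4], [0, 0, 0]]
    - [[-1.0, -6.5, 3.4], [0, 0, 0]]

```text
time_s: 4.95
tcp_pos: [0.5863, -0.0496, 0.1007]
ee_rot: [0.068, 1.57, -1.064]
wrist_force: [0.9, 0.8, -0.1]
width: -0.002
```

Run:
```python
from h import *
s=grab('scene')
cv2.imwrite('pics/a2.png',cv2.resize(s['img'][120:260,280:480],(800,560)))
ys,xs=np.mgrid[175:225,325:460];W=world(s,xs,ys);im=s['img'][175:225,325:460]
for n,p in(('bar',(.5957,.0187)),('sq',(.5857,-.0463)),('rd',(.6058,.0839)),('cr',(.6158,.149))):
    k=(np.hypot(W[...,0]-p[0],W[...,1]-p[1])<.007); print(n,k.sum(),np.median(W[k][:,2]).round(4))
print(telemetry.state()['tcp_pos'])
```

```text
bar 21 0.0671
sq 21 0.0742
rd 28 0.0749
cr 35 0.0748
[ 0.5863971  -0.04807626  0.10054103]
```

View pics/a2.png

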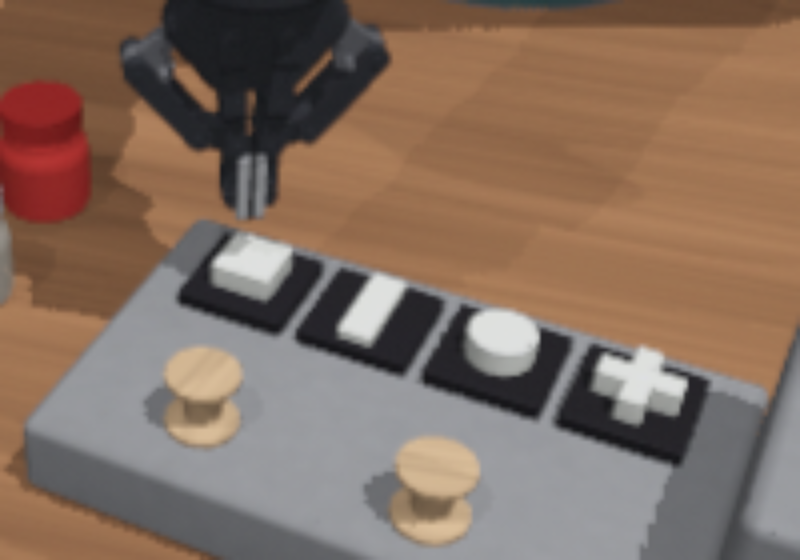

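The bar key is visibly down (0.067) and the others are still up. Fingertips are over the square key.

Call:
arm_command:
  commands:
    - [[0, 0.05, -0.8], [0, 0, 0]]
    - [[0, 0.05, -1.6], [0, 0, 0]]
    - [[0, 0.05, -2.0], [0, 0, 0]]
    - [[0, 0.05, -2.2], [0, 0, 0]]
    - [[0, 0.05, -2.3], [0, 0, 0]]

```text
time_s: 5.5
tcp_pos: [0.5864, -0.0457, 0.0767]
ee_rot: [-2.209, 1.57, 2.946]
wrist_force: [0.7, 0.6, -0.1]
width: 0.002
```

Call:
arm_command:
  commands:
    - [[0, 0, -0.1], [0, 0, 0]]
    - [[0, 0, -0.2], [0, 0, 0]]
    - [[0, 0, -0.3], [0, 0, 0]]
    - [[0, 0, -0.4], [0, 0, 0]]
    - [[0, 0, -0.5], [0, 0, 0]]

```text
time_s: 6.0
tcp_pos: [0.5866, -0.0461, 0.0721]
ee_rot: [0.984, 1.571, -0.145]
wrist_force: [-0.7, -0.6, 2.8]
width: 0.002
```

Call:
arm_command:
  commands:
    - [[0, 0, -0.1], [0, 0, 0]]
    - [[0, 0, -0.2], [0, 0, 0]]
    - [[0, 0, -0.3], [0, 0, 0]]

```text
time_s: 6.3
tcp_pos: [0.5865, -0.0461, 0.069]
ee_rot: [0.907, 1.571, -0.222]
wrist_force: [0.9, -0.8, 2.9]
width: -0.001
```

Call:
arm_command:
  commands:
    - [[0, 0, -0.1], [0, 0, 0]]
    - [[0, 0, -0.15], [0, 0, 0]]
    - [[0, 0, -0.2], [0, 0, 0]]
    - [[0, 0, -0.25], [0, 0, 0]]

```text
time_s: 6.7
tcp_pos: [0.5865, -0.0461, 0.0665]
ee_rot: [0.613, 1.571, -0.516]
wrist_force: [-0.7, -0.6, 2.1]
width: -0.003
```

Call:
arm_command:
  commands:
    - [[0, 0, -0.03], [0, 0, 0]]

```text
time_s: 6.8
tcp_pos: [0.5865, -0.0461, 0.0662]
ee_rot: [0.727, 1.571, -0.402]
wrist_force: [0.5, -0.5, 3.1]
width: -0.007
```

Call:
arm_command:
  commands:
    - [[0, 0, -0.02], [0, 0, 0]]

```text
time_s: 6.9
tcp_pos: [0.5865, -0.0461, 0.066]
ee_rot: [0.802, 1.571, -0.327]
wrist_force: [0.4, -0.1, 5.2]
width: -0.007
```

The square key has reached its stop. Hold, lift, and move to the round key.

Call:
arm_command:
  commands:
    - [[0, 0, 0], [0, 0, 0]]
    - [[0, 0, 0], [0, 0, 0]]
    - [[0, 0, 0], [0, 0, 0]]

```text
time_s: 7.2
tcp_pos: [0.5865, -0.0461, 0.066]
ee_rot: [0.62, 1.571, -0.509]
wrist_force: [-0.1, 0.2, 4.4]
width: 0.0
```

Call:
arm_command:
  commands:
    - [[0, 0, 1], [0, 0, 0]]
    - [[0, 0, 3.4], [0, 0, 0]]
    - [[0.6, 4, 3.4], [0, 0, 0]]
    - [[1.2, 8, 3.4], [0, 0, 0]]
    - [[1.7, 11, 3.4], [0, 0, 0]]

```text
time_s: 7.7
tcp_pos: [0.6035, 0.0657, 0.1007]
ee_rot: [1.955, 1.57, 0.827]
wrist_force: [0.4, -0.0, -0.9]
width: -0.003
```

Call:
arm_command:
  commands:
    - [[0.2, 2.0, 0], [0, 0, 0]]
    - [[0.2, 2.0, 0], [0, 0, 0]]
    - [[0.2, 2.0, 0], [0, 0, 0]]
    - [[0.2, 2.0, 0], [0, 0, 0]]

```text
time_s: 8.1
tcp_pos: [0.6054, 0.0831, 0.1002]
ee_rot: [-1.092, 1.571, -2.222]
wrist_force: [0.5, 0.7, 0.2]
width: 0.001
```

Run:
```python
from h import *
s=grab('scene')
cv2.imwrite('pics/a3.png',cv2.resize(s['img'][120:260,280:480],(800,560)))
ys,xs=np.mgrid[175:225,325:460];W=world(s,xs,ys)
for n,p in(('bar',(.5957,.0187)),('sq',(.5857,-.0463)),('rd',(.6058,.0839)),('cr',(.6158,.149))):
    k=(np.hypot(W[...,0]-p[0],W[...,1]-p[1])<.007); print(n,k.sum(),np.median(W[k][:,2]).round(4))
print(telemetry.state()['tcp_pos'])
```

```text
bar 25 0.0675
sq 22 0.0669
rd 32 0.0753
cr 28 0.0747
[0.6054001  0.08292815 0.1001276 ]
```

View pics/a3.png

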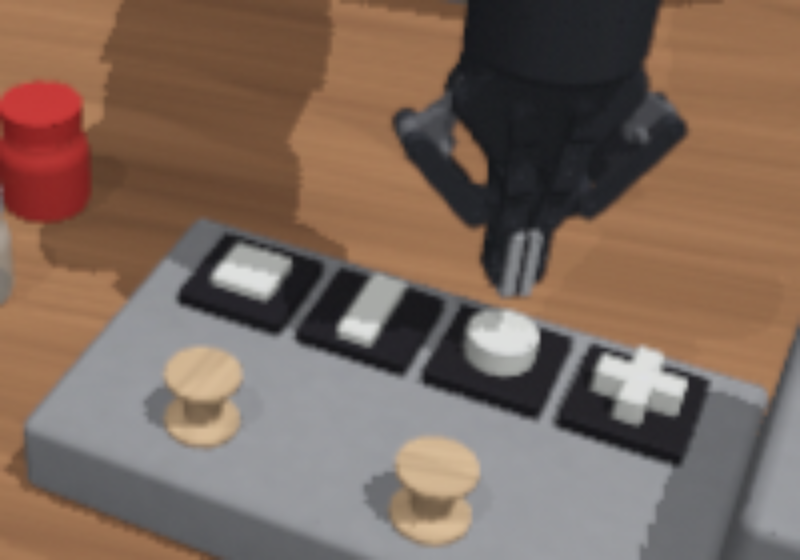

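The bar and square keys are down (about 0.067); the round and cross keys are up. Fingertips are over the round key.

Call:
arm_command:
  commands:
    - [[0, 0.1, -0.8], [0, 0, 0]]
    - [[0, 0.1, -1.6], [0, 0, 0]]
    - [[0, 0.1, -2.0], [0, 0, 0]]
    - [[0, 0.1, -2.2], [0, 0, 0]]
    - [[0, 0.1, -2.3], [0, 0, 0]]

```text
time_s: 8.65
tcp_pos: [0.6053, 0.0849, 0.0766]
ee_rot: [-1.983, 1.57, -3.112]
wrist_force: [-0.4, -0.4, -0.2]
width: 0.004
```

Call:
arm_command:
  commands:
    - [[0, 0, -0.1], [0, 0, 0]]
    - [[0, 0, -0.2], [0, 0, 0]]
    - [[0, 0, -0.3], [0, 0, 0]]
    - [[0, 0, -0.4], [0, 0, 0]]
    - [[0, 0, -0.5], [0, 0, 0]]

```text
time_s: 9.15
tcp_pos: [0.6056, 0.0849, 0.0721]
ee_rot: [1.184, 1.57, 0.055]
wrist_force: [-1.3, -0.1, 1.8]
width: 0.001
```

Call:
arm_command:
  commands:
    - [[0, 0, -0.1], [0, 0, 0]]
    - [[0, 0, -0.2], [0, 0, 0]]
    - [[0, 0, -0.3], [0, 0, 0]]

```text
time_s: 9.45
tcp_pos: [0.6056, 0.0849, 0.069]
ee_rot: [1.242, 1.571, 0.113]
wrist_force: [-0.1, 0.3, 2.6]
width: 0.002
```

Call:
arm_command:
  commands:
    - [[0, 0, -0.1], [0, 0, 0]]
    - [[0, 0, -0.15], [0, 0, 0]]
    - [[0, 0, -0.2], [0, 0, 0]]

```text
time_s: 9.75
tcp_pos: [0.6055, 0.0849, 0.067]
ee_rot: [1.33, 1.571, 0.201]
wrist_force: [0.4, 0.3, 3.1]
width: -0.002
```

Call:
arm_command:
  commands:
    - [[0, 0, -0.05], [0, 0, 0]]
    - [[0, 0, -0.08], [0, 0, 0]]

```text
time_s: 9.95
tcp_pos: [0.6055, 0.0849, 0.0662]
ee_rot: [1.458, 1.571, 0.329]
wrist_force: [0.9, 0.2, 2.7]
width: 0.0
```

Call:
arm_command:
  commands:
    - [[0, 0, -0.02], [0, 0, 0]]
    - [[0, 0, -0.02], [0, 0, 0]]
    - [[0, 0, -0.02], [0, 0, 0]]
    - [[0, 0, -0.02], [0, 0, 0]]

```text
time_s: 10.35
tcp_pos: [0.6055, 0.0849, 0.0661]
ee_rot: [1.343, 1.571, 0.214]
wrist_force: [0.4, 1.4, 3.4]
width: 0.003
```

Call:
arm_command:
  commands:
    - [[0, 0, 1], [0, 0, 0]]
    - [[0, 0, 4], [0, 0, 0]]
    - [[0, 0, 8], [0, 0, 0]]
    - [[0, 0, 12], [0, 0, 0]]
    - [[0, 0, 14], [0, 0, 0]]

```text
time_s: 10.85
tcp_pos: [0.6059, 0.0849, 0.2099]
ee_rot: [1.094, 1.568, -0.035]
wrist_force: [-0.2, -0.6, 0.2]
width: -0.005
```

Call:
arm_command:
  commands:
    - [[0, 0, 0], [0, 0, 0]]
    - [[0, 0, 0], [0, 0, 0]]
    - [[0, 0, 0], [0, 0, 0]]

```text
time_s: 11.15
tcp_pos: [0.6048, 0.0849, 0.2049]
ee_rot: [-2.0, 1.569, -3.129]
wrist_force: [0.3, 0.5, 0.8]
width: 0.005
```

Run:
```python
from h import *
s0=dict(np.load('pics/scene.npz'))
s=grab('scene')
cv2.imwrite('pics/a4.png',s['img'])
ys,xs=np.mgrid[175:225,325:460];W=world(s,xs,ys)
for n,p in(('bar',(.5957,.0187)),('sq',(.5857,-.0463)),('rd',(.6058,.0839)),('cr',(.6158,.149))):
    k=(np.hypot(W[...,0]-p[0],W[...,1]-p[1])<.007); print(n,k.sum(),np.median(W[k][:,2]).round(4))
o=cv2.imread('pics/scene0.png').astype(int)
for n,(a,b,c,d) in dict(bobA=(205,233,318,344),bobB=(228,256,376,402),jar=(160,200,255,285)).items(): print(n,abs(o-s['img'].astype(int))[a:b,c:d].mean())
print(telemetry.state()['tcp_pos'])
```

```text
bar 23 0.0667
sq 21 0.0669
rd 27 0.067
cr 30 0.0747
bobA 2.3663003663003663
bobB 2.3754578754578755
jar 2.613888888888889
[0.60484695 0.08487207 0.20484685]
```

View pics/a4.png

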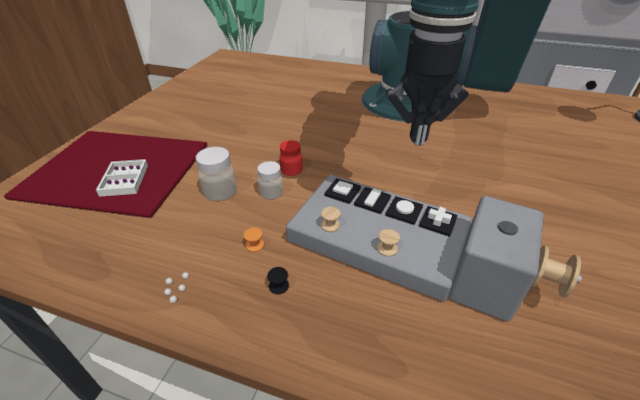

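The bar (373,197), square (343,187) and round (405,207) keys are down and the cross (440,215) is up. The bobbins and jar have not moved, and the arm is clear.

```bash
python3 -c "
from rig import ctrl; print(ctrl.hand_in())"
```

```text
the job is handed in; nothing more can be done
None
```

I pressed the bar, square and round keys fully down in that order with closed fingertips, then lifted clear and handed the job in at about 11.2 s; no verdict was reported.

- **Keys:** At my last check, depth readings put all three pressed caps at about 0.067 m, down from about 0.074 m. The cross key read 0.0747 m, so it is still up.
- **Forces:** The highest push I read was 5.8 N, against the 20 N limit. The bar and square keys showed a clear force rise at their stops. The round key did not (about 3.4 N), but I pressed it to the same height (0.0661 m) and the camera shows it equally down.
- **Bobbins and jar:** They look unmoved against the starting picture, with no visible shift. I compared pictures only and did not measure their positions again.

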